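# Make up two pottery orders from the kiln shelf

## Robot

A 7-joint arm with a two-finger parallel gripper is mounted at the origin on the work surface. World frame = base frame: x ahead of the robot, y to its left, z up, the work surface at z = 0. Lengths are in m, angles in rad, forces in N, time in s.
With the tool pointing down it reaches from about 0.35 to 0.9 m from the base axis. Payload 8.1 kg.
Tool frame: the origin (TCP) lies where the fingers leave the gripper's body, on its centre line; the fingertips stand 66 mm ahead of it and the grasp point (between the pads) lies 47 mm ahead of it (arm.tip_reach is the distance from the TCP to the fingertips, in m); z points along the fingers, y is the direction in which the jaws open and shut (so a half turn about z gives the same grasp; the last joint's range is limited). The gripper opens to 92 mm and grips with 3 to 60 N. Pads are 19 mm wide; open, the fingers measure 130 mm over their backs; the gripper's body (75 mm by 190 mm) begins 47 mm behind the grasp point.
Start: joints at [1.128, 0.434, 0.025, 1.573, -0.012, 1.134, -0.075], TCP at [0.208, -0.589, 0.292] pointing down, gripper open.
Joint ranges: [-2.62, 2.62], [-0.44, 2.09], [-1.27, 1.32], [0.08, 2.57], [-1.32, 4.46], [0.12, 2], [-2.74, 2.74]. Speed limits (rad/s): [2.22, 2.22, 3.01, 3.01, 3.14, 3.14, 3.14].

## Interface

Orientations are given as a rotation vector (axis times angle).
In Python, from cell import arm gives the robot as it stands.
- The arm moves only by the tool carry_out, never from a script. Its argument "plan" is a list of rows, each a list of 5 numbers: the shift along the world's x, y, z in cm, then the turn about the world's z in rad, then the finger opening in cm, from 0 to 9.18. In form: [[tx, ty, tz, spin, fingers], ...]. A call has 1 to 20 rows; each row is the pose to reach, as a shift and turn from the pose measured when the call began; what a row does not reach only later rows make up. A row lasts 1/10 s, in which the tool goes at most 50 mm and 8.59 degrees, less where a joint would pass 70% of its speed; a pose out of reach is approached as far as the arm can. A call with a gripper value outside its range is refused whole. The fingers move at their own pace and stop on an object; "squeeze" is the grip in N (left out, the last holds). Time passes only in rows, so rows that repeat a pose let the fingers close. It gives the time, the measured TCP pose, the force and the opening at its end, in the units of the state.
- arm.observe(): the state, without advancing time (a new reading comes with each control period).
- arm.get_image(name): name is "scene" or "side" or "wrist"; returns (picture, depth): 384x512x3 uint8, red, green, blue; 384x512 float32, m along the optical axis (not along the pixel's ray), 0 where there is no reading.
- arm.get_calibration(name): a dict with "intrinsics" (3x3 intrinsics, pixels), "D" ([k1, k2, p1, p2, k3] as OpenCV has them; the pictures are not rectified), "rvec" (rotation vector, rad) and "tvec" (3), from world to camera coordinates, as OpenCV has them; the wrist camera has in their place "tool_from_camera" (4x4, takes a point from camera to tool coordinates, whose origin is the TCP and whose axes are the flange's). Camera axes: x right, y down, z forward; pixel columns grow to the right and rows downward; lengths in m; the calibration is good to about 2 mm. A picture is of the moment at which its call begins: read the wrist's pose just before it. get_calibration takes no time and is no camera call.
- arm.sign_off(): hands the job in, once; it reports no verdict.
The state is a dict: "clock": time; "joints": joint angles; "dq": joint speeds; "joint_efforts": joint torques, N m; "position": TCP position; "ee_rot": TCP orientation; "force": force on the tool from outside, world axes, zero at the start; "ft_torque": the same for the moment, N m; "width": opening from 0.0 (shut) to 1.0 (fully open).
Only numpy, scipy, OpenCV 4.12 (cv2) and the standard library are available. Lean on these libraries where they do the work, as an engineer would, in place of code of your own. Each camera call takes 0.05 s, during which the arm holds its last target. There are 200 camera calls.

## Task

Make up two orders from the fired pots on the kiln shelf, one piece to a compartment: the coffee set goes in the three-compartment tray, with the milk jug in the long compartment and the beaker and the lidded sugar jar in the two square ones, and the bud vase and the candlestick go in the two-compartment tray. Set each piece down gently, standing upright on the felt, let go of it, and knock nothing over. Leave the spare bowl, the kiln prop and the rubbing brick where they are.

Things in the scene. Friction and masses are not known exactly. Their poses are not given: they have to be found in the camera images.
- beaker_mid (a point): Beaker: handleless cup of red-brown fired clay, straight-sided, open mouth, 62 mm across (foot 50 mm), 85 mm tall, wall 4 mm, 0.2 kg. The point lies on its axis half-way up, 42.5 mm above its foot; z is up. Stands at the start on the kiln shelf, a pale fixed slab 20 mm thick that carries the five pieces and the spare bowl, about 12 to 13 cm apart in two columns. 
- milk_jug_mid (a point): Milk jug of the same clay: round body with open mouth, 58 mm across from 12 to 58 mm above the foot, waist 50 mm at 68 mm, rim 56 mm, 85 mm tall, 0.2 kg; a loop handle reaches 56 mm from the axis in its +x direction (24 to 77 mm above the foot), and a small pouring lip 37 mm from the axis in its -x direction. Grip it across y, clear of the handle. The point lies on the body's axis half-way up, 42.5 mm above the foot; z is up. Also on the kiln shelf.
- sugar_jar_mid (a point): Sugar jar of the same clay with a dark glazed lid and small round knob; the lid is fast and the jar handles as one piece. Body 62 mm across (foot 52 mm), straight-sided up to 66 mm, lid rim 67 mm across at 66 to 70 mm, 91 mm tall over the knob, 0.26 kg. The point lies on its axis half-way up, 45.5 mm above its foot; z is up. Also on the kiln shelf.
- bud_vase_mid (a point): Bud vase of the same clay: round belly 60 mm across at 34 mm above the foot, narrow straight neck 28 mm across from 70 to 117 mm, lip 33 mm with a small dark hole, 125 mm tall, 0.24 kg. The point lies on its axis half-way up, 62.5 mm above its foot; z is up. Also on the kiln shelf.
- candlestick_mid (a point): Candlestick of the same clay: flat round foot 64 mm across, slender stem 22 to 26 mm across, and at the top a cylindrical candle cup 40 mm across from 78 to 105 mm above the foot with a small dark hole; 105 mm tall, 0.24 kg. The point lies on its axis half-way up, 52.5 mm above its foot; z is up. Also on the kiln shelf.
- three_tray: Delivery tray with three compartments in a row, light wood lined with grey felt, fixed, 306 x 98 mm, 32 mm high, walls and dividers 6 mm. Origin: centre of its underside; x along the row, z up. The felt floor lies 8 mm above the origin, the wall tops 32 mm. Compartments are 86 mm wide (y): two square ones 86 mm long centred at x = -104 and -12 mm, and a long one, 110 mm, centred at x = +92 mm (the end farther from the robot).
- two_tray: Delivery tray with two compartments, same make, fixed, 190 x 98 mm, 32 mm high, walls and divider 6 mm. Origin: centre of its underside; x along the row, z up. The felt floor lies 8 mm above the origin. Two square compartments 86 x 86 mm centred at x = -46 and +46 mm.
- spare_bowl: Spare bowl of the same clay, 86 mm across the rim, 45 mm high; belongs to no order and stays on the kiln shelf. Origin: centre of its foot.
- kiln_prop: Pale square kiln prop standing on end, 42 x 42 x 100 mm with a notched top, on the table outside one of the trays; stays. Origin: centre of its underside.
- rubbing_brick: Dark grey rubbing brick 110 x 50 x 35 mm lying on the table outside one of the trays; stays. Origin: centre of its underside.
Things that resemble listed ones, but are neither listed nor needed, are in the scene too. Leave any blue or turquoise look-alike of the part that bears milk_jug_mid alone.

How it is judged:
At the end, for the whole second after the job is handed in: Jug in the long, beaker and jar in the square compartments of the three-tray, vase and candlestick in the two-tray: axis 8 mm or more inside the long walls, within 5 mm of felt height, upright within 0.08 rad, released, at rest. Bowl, prop and brick within 15 mm of their start (x of beaker_mid in the frame of three_tray between -0.147 and 0.031 m and y of beaker_mid in the frame of three_tray between -0.035 and 0.035 m and z of beaker_mid in the frame of three_tray between 0.0455 and 0.0555 m and angle between each of beaker_mid, milk_jug_mid, sugar_jar_mid, bud_vase_mid, candlestick_mid's own z axis and vertical below 0.08 rad and linear speed of each of beaker, milk_jug, sugar_jar, bud_vase, candlestick below 0.02 m/s and angular speed of each of beaker, milk_jug, sugar_jar, bud_vase, candlestick below 0.2 rad/s and contact force between each of beaker, milk_jug, sugar_jar, bud_vase, candlestick and the fingers below 0.05 N and x of milk_jug_mid in the frame of three_tray between 0.037 and 0.147 m and y of milk_jug_mid in the frame of three_tray between -0.035 and 0.035 m and z of milk_jug_mid in the frame of three_tray between 0.0455 and 0.0555 m and x of sugar_jar_mid in the frame of three_tray between -0.147 and 0.031 m and y of sugar_jar_mid in the frame of three_tray between -0.035 and 0.035 m and z of sugar_jar_mid in the frame of three_tray between 0.0485 and 0.0585 m and x of bud_vase_mid in the frame of two_tray between -0.089 and 0.089 m and y of bud_vase_mid in the frame of two_tray between -0.035 and 0.035 m and z of bud_vase_mid in the frame of two_tray between 0.0655 and 0.0755 m and x of candlestick_mid in the frame of two_tray between -0.089 and 0.089 m and y of candlestick_mid in the frame of two_tray between -0.035 and 0.035 m and z of candlestick_mid in the frame of two_tray between 0.0555 and 0.0655 m and distance of each of spare_bowl, kiln_prop, rubbing_brick from where it was at the start of the episode below 0.015 m); the robot touches nothing.
It fails at once if a piece for the orders is tipped over (over 0.7 rad) (angle between any of beaker_mid, milk_jug_mid, sugar_jar_mid, bud_vase_mid, candlestick_mid's own z axis and vertical above 0.7 rad).
It fails at once if a piece is dropped or slammed into its tray (over 0.45 m/s within 20 mm of the felt, a fall of about 10 mm) ((linear speed of beaker above 0.45 m/s and z of beaker_mid in the frame of three_tray below 0.0705 m and y of beaker_mid in the frame of three_tray between -0.05 and 0.05 m) or (linear speed of milk_jug above 0.45 m/s and z of milk_jug_mid in the frame of three_tray below 0.0705 m and y of milk_jug_mid in the frame of three_tray between -0.05 and 0.05 m) or (linear speed of sugar_jar above 0.45 m/s and z of sugar_jar_mid in the frame of three_tray below 0.0735 m and y of sugar_jar_mid in the frame of three_tray between -0.05 and 0.05 m) or (linear speed of bud_vase above 0.45 m/s and z of bud_vase_mid in the frame of two_tray below 0.0905 m and y of bud_vase_mid in the frame of two_tray between -0.05 and 0.05 m) or (linear speed of candlestick above 0.45 m/s and z of candlestick_mid in the frame of two_tray below 0.0805 m and y of candlestick_mid in the frame of two_tray between -0.05 and 0.05 m)).
It fails at once if the spare bowl is disturbed (moved over 15 mm) (distance of spare_bowl from where it was at the start of the episode above 0.015 m).
It fails at once if the kiln prop is disturbed (moved over 15 mm) (distance of kiln_prop from where it was at the start of the episode above 0.015 m).
It fails at once if the rubbing brick is disturbed (moved over 15 mm) (distance of rubbing_brick from where it was at the start of the episode above 0.015 m).
It also fails if it takes over 134 s, if anything falls off the work surface, if the arm or the gripper's body presses on something with over 40 N, if the wrist force passes 120 N, or if a joint passes its speed limit or range.

## Working session

There is one attempt and no reset: what is moved stays moved. The work goes in short steps, Python scripts to look and compute and a tool call to move; the robot and the scene stay as the last step left them, time stands still between calls to the robot, and variables do not carry over. Pictures are saved under pics/ and viewed, about 12 in all and at most 16, crops included, and the job is handed in when it is done.

Besides the shell and the picture viewer there is one more tool, called after "Emit:" as a command line: name --pt "numbers of a row" for each row, then --argument value for the rest. carry_out: Moves the arm, as the interface text tells. Its arguments: {"type":"object","properties":{"plan":{"type":"array"},"squeeze":{"type":"number"}},"required":["plan"]}

```bash
mkdir -p pics; ls; python3 - <<'E'
from cell import arm
import cv2
o=arm.observe();print({k:o[k] for k in('clock','position','ee_rot','width','force')},arm.tip_reach)
for n in("scene","side"):
    im,d=arm.get_image(n);cv2.imwrite(f"pics/{n}0.png",im[:,:,::-1]);print(arm.get_calibration(n),(d>0).mean())
print(arm.get_calibration("wrist"))
E
```

```text
pics
{'clock': 0.0, 'position': array([ 0.2081311 , -0.58888987,  0.29144649]), 'ee_rot': array([-3.09488615e+00, -5.30841848e-01,  6.47587151e-04]), 'width': 1.001228216739955, 'force': array([ 0.3012922 ,  0.60507589, -0.67505764])} 0.0655
{'intrinsics': array([[443.09852949,   0.        , 248.1674368 ],
       [  0.        , 443.09852949, 186.66464179],
       [  0.        ,   0.        ,   1.        ]]), 'D': array([-0.15342024,  0.        ,  0.        ,  0.        ,  0.        ]), 'rvec': array([ 2.2895684 ,  0.56449161, -0.23875562]), 'tvec': array([-0.57895181, -0.13068147,  1.85984966])} 0.9939524332682291
{'intrinsics': array([[385.36322655,   0.        , 255.70664297],
       [  0.        , 385.36322655, 191.58959482],
       [  0.        ,   0.        ,   1.        ]]), 'D': array([-0.0758259,  0.       ,  0.       ,  0.       ,  0.       ]), 'rvec': array([ 0.59754396, -2.5383037 ,  1.35024371]), 'tvec': array([0.56481726, 0.23681805, 1.08764537])} 0.995880126953125
{'intrinsics': array([[325.61888897,   0.        , 254.3502417 ],
       [  0.        , 325.61888897, 195.22503057],
       [  0.        ,   0.        ,   1.        ]]), 'D': array([-0.05216783,  0.        ,  0.        ,  0.        ,  0.        ]), 'tool_from_camera': array([[ 1.08077421e-03, -9.61798365e-01, -2.73756711e-01,
         7.33000033e-02],
       [ 9.99999391e-01,  9.78496222e-04,  5.10151821e-04,
         9.51632799e-04],
       [-2.22793280e-04, -2.73757095e-01,  9.61798837e-01,
        -9.19103776e-02],
       [ 0.00000000e+00,  0.00000000e+00,  0.00000000e+00,
         1.00000000e+00]])}
```

View pics/scene0.png

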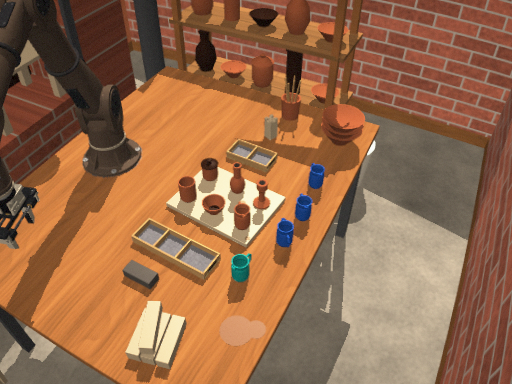

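View pics/side0.png

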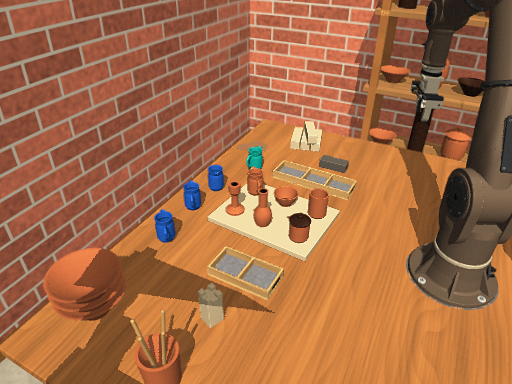

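```bash
cat > h.py <<'E'
import numpy as np, cv2
from cell import arm
from scipy.spatial.transform import Rotation as R
def cloud(n):
    o=arm.observe(); im,d=arm.get_image(n); c=arm.get_calibration(n)
    v,u=np.mgrid[:384,:512]
    p=cv2.undistortPoints(np.stack([u,v],-1).reshape(-1,1,2).astype(float),c['intrinsics'],c['D']).reshape(384,512,2)
    P=np.dstack([p*d[...,None],d])
    if n=='wrist':
        T=c['tool_from_camera'];P=P@T[:3,:3].T+T[:3,3]
        P=P@R.from_rotvec(o['ee_rot']).as_matrix().T+o['position']
    else: P=(P-c['tvec'])@R.from_rotvec(c['rvec']).as_matrix()
    P[d==0]=np.nan
    return im,P
def top(im,P,x0=.25,x1=.95,y0=-.55,y1=.35,s=1000,fn=None):
    # orthographic top view; rows: x decreasing, cols: y decreasing
    H=np.full((int((x1-x0)*s),int((y1-y0)*s)),-1.);C=np.zeros(H.shape+(3,),np.uint8)
    ok=np.isfinite(P[...,2])&(P[...,2]<.2)&(P[...,0]>x0)&(P[...,0]<x1)&(P[...,1]>y0)&(P[...,1]<y1)
    p=P[ok];c=im[ok];o=np.argsort(p[:,2]);p=p[o];c=c[o]
    r=((x1-p[:,0])*s).astype(int);k=((y1-p[:,1])*s).astype(int)
    H[r,k]=p[:,2];C[r,k]=c
    if fn: cv2.imwrite(fn,C[:,:,::-1])
    return H,C
E
python3 - <<'E'
from h import *
A=[cloud(n) for n in("scene","side")]
im=np.concatenate([a[0].reshape(-1,3) for a in A]);P=np.concatenate([a[1].reshape(-1,3) for a in A])
for i,a in enumerate(A):
    q=a[1][np.isfinite(a[1][...,2])];print('z table',np.median(q[abs(q[:,2])<.01][:,2]),'shelf',np.median(q[abs(q[:,2]-.02)<.006][:,2]))
H,C=top(im,P,s=600,x0=0.1,x1=1.0,y0=-.6,y1=.6)
C=cv2.dilate(C,np.ones((3,3)));
for k in range(0,12):cv2.putText(C,f"{.6-k*.1:.1f}",(k*60,10),0,.35,(255,255,0));cv2.line(C,(k*60,0),(k*60,540),(90,90,90))
for k in range(0,9):cv2.putText(C,f"{1-k*.1:.1f}",(0,k*60),0,.35,(255,255,0));cv2.line(C,(0,k*60),(720,k*60),(90,90,90))
cv2.imwrite("pics/top.png",C[:,:,::-1])
E
```

```text
z table -0.0009922678396131579 shelf 0.01939211009245266
z table -0.00026919904406783474 shelf 0.01971499261207575
```

View pics/top.png

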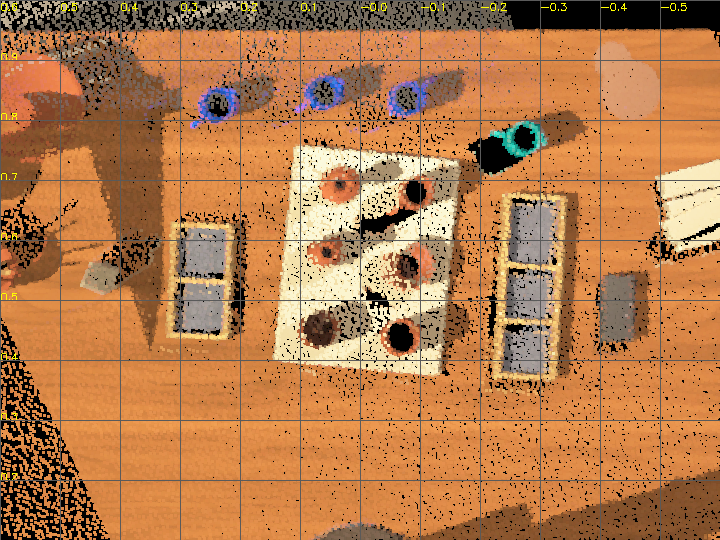

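Emit:
carry_out --pt "2 3 6 -0.1 9.18" --pt "7 9 10 -0.2 9.18" --pt "39 57 13 -0.34 9.18" --pt "39 57 13 -0.34 9.18" --pt "39 57 13 -0.34 9.18" --pt "39 57 13 -0.34 9.18" --pt "39 57 13 -0.34 9.18" --pt "39 57 13 -0.34 9.18" --pt "39 57 13 -0.34 9.18" --pt "39 57 13 -0.34 9.18" --pt "39 57 13 -0.34 9.18" --pt "39 57 13 -0.34 9.18" --pt "39 57 13 -0.34 9.18" --pt "39 57 13 -0.34 9.18" --pt "39 57 13 -0.34 9.18" --pt "39 57 13 -0.34 9.18" --pt "39 57 13 -0.34 9.18" --pt "39 57 13 -0.34 9.18" --pt "39 57 13 -0.34 9.18" --squeeze 12

```text
clock: 2.1
position: [0.5977, -0.0206, 0.4218]
ee_rot: [-3.141, 0.004, 0.0]
force: [-0.9, 0.2, 0.2]
width: 1.0
```

```bash
python3 - <<'E'
from h import *
o=arm.observe();print(o['clock'],o['position'],o['ee_rot'],o['joints'])
im,P=cloud('wrist');cv2.imwrite("pics/w1.png",im[:,:,::-1]);np.savez('w1.npz',im=im,P=P)
z=P[...,2];print(np.median(z[abs(z)<.01]),np.median(z[abs(z-.02)<.006]))
E
```

```text
2.1 [ 0.59772064 -0.02064411  0.42182666] [-3.14136244e+00  4.02567515e-03  2.69596050e-04] [ 0.12849318  0.3359317  -0.26068354  1.4113467   0.08599352  1.40561287
 -1.70576507]
-0.00038656502095230083 0.019515545723368
```

View pics/w1.png

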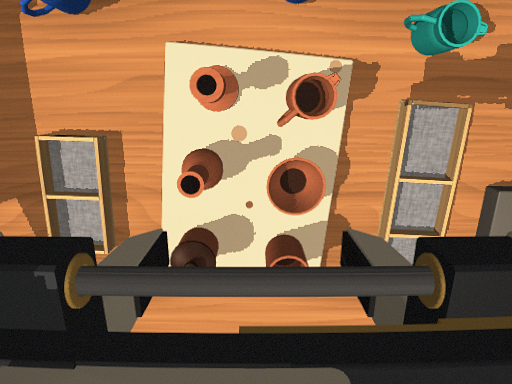

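The wrist view shows jug (311,95) with its handle toward (285,117), candlestick (213,88), vase (200,170) and bowl (297,185). The jar and beaker are half hidden by the gripper. Next I measure everything.

```bash
python3 - <<'E'
from h import *
from scipy.optimize import least_squares
w=np.load('w1.npz')
A={n:cloud(n) for n in("scene","side")};A['wrist']=(w['im'],w['P'])
# name: approx xy, band above foot, radius
S=dict(beaker=(.44,-.065,.081,.087,.029),jar=(.45,.07,.064,.071,.0335),vase=(.58,.06,.119,.127,.0155),candle=(.69,.035,.08,.102,.02),jug=(.68,-.09,.082,.088,.026),bowl=(.555,-.08,.042,.048,.042))
for k,(x,y,a,b,r) in S.items():
  for n,(im,P) in list(A.items())+[('all',None)]:
    if n=='all': im=np.concatenate([q[0].reshape(-1,3) for q in A.values()]);P=np.concatenate([q[1].reshape(-1,3) for q in A.values()])
    m=(np.hypot(P[...,0]-x,P[...,1]-y)<.06)&(P[...,2]>.02+a)&(P[...,2]<.02+b)
    p=P[m]
    if len(p)<15: print(k,n,len(p));continue
    f=lambda c:np.hypot(p[:,0]-c[0],p[:,1]-c[1])-r
    s=least_squares(f,np.median(p[:,:2],0),loss='soft_l1',f_scale=.001)
    q=least_squares(lambda c:np.hypot(p[:,0]-c[0],p[:,1]-c[1])-c[2],[*s.x,r],loss='soft_l1',f_scale=.001)
    print(k,n,len(p),s.x.round(4),'free',q.x.round(4),'rms',np.sqrt(np.mean(f(s.x)**2)).round(4),'ztop',P[np.hypot(P[...,0]-s.x[0],P[...,1]-s.x[1])<.04][:,2].max().round(4))
def rect(n,im,P,x0,x1,y0,y1,za,zb):
    m=(P[...,0]>x0)&(P[...,0]<x1)&(P[...,1]>y0)&(P[...,1]<y1)&(P[...,2]>za)&(P[...,2]<zb)
    p=P[m]
    if len(p)<30:print('few');return
    p=p[np.array([np.sum(np.hypot(*(p[:,:2]-c[:2]).T)<.008)>3 for c in p])]
    print(n,len(p),cv2.minAreaRect((p[:,:2]*1000).astype(np.float32)))
for n in("scene","side","wrist"):
    print('three');rect(n,*A[n],.33,.72,-.36,-.19,.026,.037)
    print('two');rect(n,*A[n],.40,.66,.20,.36,.026,.037)
    print('prop');rect(n,*A[n],.45,.65,.38,.52,.06,.11)
    print('brick');rect(n,*A[n],.38,.58,-.5,-.36,.03,.04)
# jug handle
m=(np.hypot(P[...,0]-.68,P[...,1]+.09)<.075)&(P[...,2]>.05)
p=P[m];
m2=np.hypot(p[:,0]-.68,p[:,1]+.09)>0
np.save('jug.npy',p)
E
```

```text
beaker scene 44 [ 0.4384 -0.071 ] free [ 0.4384 -0.0709  0.0288] rms 0.0023 ztop 0.7766
beaker side 67 [ 0.4373 -0.066 ] free [ 0.4373 -0.066   0.0291] rms 0.0021 ztop 0.1072
beaker wrist 147 [ 0.438  -0.0695] free [ 0.4368 -0.0696  0.03  ] rms 0.0013 ztop 0.1065Traceback (most recent call last):
  File "<stdin>", line 8, in <module>
TypeError: cannot unpack non-iterable NoneType object
```

```bash
cat > m.py <<'E'
from h import *
from scipy.optimize import least_squares
w=np.load('w1.npz')
A={n:cloud(n) for n in("scene","side")};A['wrist']=(w['im'],w['P'])
S=dict(beaker=(.44,-.065,.081,.087,.029),jar=(.45,.07,.064,.071,.0335),vase=(.58,.06,.119,.127,.0155),candle=(.69,.035,.08,.102,.02),jug=(.68,-.09,.082,.088,.026),bowl=(.555,-.08,.042,.048,.042))
for k,(x,y,a,b,r) in S.items():
  for n in A:
    P=A[n][1]
    p=P[(np.hypot(P[...,0]-x,P[...,1]-y)<.06)&(P[...,2]>.02+a)&(P[...,2]<.02+b)]
    if len(p)<15: print(k,n,len(p));continue
    f=lambda c:np.hypot(p[:,0]-c[0],p[:,1]-c[1])-r
    s=least_squares(f,np.median(p[:,:2],0),loss='soft_l1',f_scale=.001)
    print(k,n,len(p),s.x.round(4),'rms',np.sqrt(np.mean(f(s.x)**2)).round(4),'span',np.ptp(p,0).round(3))
    if k=='jug':
        for za,zb in((.05,.10),(.06,.09)):
            q=P[(P[...,2]>za)&(P[...,2]<zb)][:,:2]-s.x;rr=np.hypot(*q.T);h=q[(rr>.04)&(rr<.06)]
            print('  handle',len(h),np.degrees(np.arctan2(*np.median(h,0)[::-1])).round(1) if len(h) else '',np.median(h,0))
def rect(n,im,P,x0,x1,y0,y1,za,zb):
    p=P[(P[...,0]>x0)&(P[...,0]<x1)&(P[...,1]>y0)&(P[...,1]<y1)&(P[...,2]>za)&(P[...,2]<zb)]
    if len(p)<30:return 'few'
    p=p[np.array([np.sum(np.hypot(*(p[:,:2]-c[:2]).T)<.008)>3 for c in p])]
    return len(p),cv2.minAreaRect((p[:,:2]*1000).astype(np.float32))
for n in A:
    for t,b in dict(three=(.33,.72,-.36,-.19,.026,.037),two=(.40,.66,.2,.36,.026,.037),prop=(.45,.65,.38,.52,.06,.11),brick=(.38,.58,-.5,-.36,.03,.04)).items(): print(n,t,rect(n,*A[n],*b))
E
python3 m.py
```

```text
beaker scene 47 [ 0.4379 -0.0701] rms 0.002 span [0.062 0.064 0.006]
beaker side 66 [ 0.4372 -0.066 ] rms 0.0019 span [0.061 0.061 0.005]
beaker wrist 147 [ 0.438  -0.0695] rms 0.0013 span [0.018 0.053 0.005]
jar scene 41 [0.4489 0.0708] rms 0.0062 span [0.061 0.066 0.006]
jar side 70 [0.4505 0.0682] rms 0.0029 span [0.066 0.066 0.007]
jar wrist 219 [0.4476 0.068 ] rms 0.0018 span [0.038 0.066 0.005]
vase scene 46 [0.5783 0.0538] rms 0.0055 span [0.032 0.036 0.007]
vase side 55 [0.5807 0.0551] rms 0.0055 span [0.03  0.031 0.008]
vase wrist 573 [0.5789 0.0536] rms 0.0061 span [0.032 0.031 0.006]
candle scene 57 [0.6923 0.0337] rms 0.0028 span [0.04  0.046 0.022]
candle side 72 [0.6928 0.0341] rms 0.0015 span [0.036 0.035 0.022]
candle wrist 54 [0.692  0.0334] rms 0.001 span [0.034 0.037 0.021]
jug scene 53 [ 0.6814 -0.0956] rms 0.0033 span [0.054 0.061 0.006]
  handle 7 131.5 [-0.03047053  0.03440491]
  handle 2 135.1 [-0.03599035  0.03583142]
jug side 49 [ 0.6802 -0.0917] rms 0.0033 span [0.052 0.059 0.005]
  handle 22 131.4 [-0.03294675  0.03730568]
  handle 15 131.9 [-0.0344179   0
[... 995 characters left out ...]
59179688, 268.07257080078125), (103.04227447509766, 191.9368133544922), 87.32417297363281))
side prop (459, ((537.162841796875, 436.9353332519531), (40.557437896728516, 44.855491638183594), 67.66883850097656))
side brick (161, ((483.3841857910156, -425.6482238769531), (49.6965446472168, 105.56517791748047), 86.84095764160156))
wrist three (2114, ((564.696044921875, -286.4682312011719), (100.53254699707031, 222.01438903808594), 86.71318817138672))
wrist two (1672, ((531.3709716796875, 264.331787109375), (99.8289566040039, 190.69482421875), 87.67737579345703))
wrist prop few
wrist brick (848, ((503.98785400390625, -424.1806335449219), (76.8030014038086, 38.39806365966797), 0.5903313755989075))
```

Emit:
carry_out --pt "3 2 -5 0 9.18" --pt "6 4 -9 0 9.18" --pt "9.4 5.4 -13 0 9.18" --pt "9.4 5.4 -17 0 9.18" --pt "9.4 5.4 -19 0 9.18" --pt "9.4 5.4 -21 0 9.18" --pt "9.4 5.4 -22.5 0 9.18" --pt "9.4 5.4 -24 0 9.18" --pt "9.4 5.4 -25 0 9.18" --pt "9.4 5.4 -26 0 9.18" --pt "9.4 5.4 -26 0 9.18" --pt "9.4 5.4 -26 0 9.18" --pt "9.4 5.4 -26 0 6" --pt "9.4 5.4 -26 0 4.5" --pt "9.4 5.4 -26 0 3" --pt "9.4 5.4 -26 0 3" --pt "9.4 5.4 -26 0 3" --pt "9.4 5.4 -26 0 3" --pt "9.4 5.4 -26 0 3" --squeeze 15

```text
clock: 4.25
position: [0.692, 0.0345, 0.1619]
ee_rot: [-3.141, 0.002, -0.0]
force: [0.1, 1.2, -0.3]
width: 0.439
```

Emit:
carry_out --pt "0 0 2 0 3" --pt "0 0 5 0 3" --pt "-1 2 8 0 3" --pt "-3 6 8 0 3" --pt "-5 10 8 0 3" --pt "-7 14 8 0 3" --pt "-9 18 8 0 3" --pt "-10.5 21 8 0 3" --pt "-11.4 22.8 8 0 3" --pt "-11.4 22.8 8 0 3" --pt "-11.4 22.8 8 0 3" --pt "-11.4 22.8 6 0 3" --pt "-11.4 22.8 4.5 0 3" --pt "-11.4 22.8 3 0 3" --pt "-11.4 22.8 2 0 3" --pt "-11.4 22.8 2 0 3"

```text
clock: 5.85
position: [0.5774, 0.2615, 0.1799]
ee_rot: [3.141, -0.002, -0.004]
force: [0.7, 0.2, -2.1]
width: 0.428
```

```bash
python3 - <<'E'
from h import *
im,P=cloud('side');cv2.imwrite("pics/s2.png",cv2.resize(im[180:340,170:340,::-1],None,fx=3.5,fy=3.5))
E
```

```text
(no output)
```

View pics/s2.png

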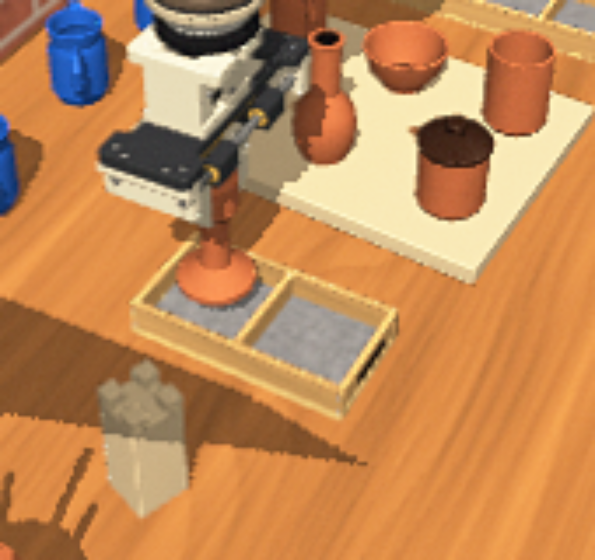

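The candlestick is held upright above the far compartment (crop about 215,280), so I lower and release it.

Emit:
carry_out --pt "0 0 -1 0 3" --pt "0 0 -1.8 0 3" --pt "0 0 -2.4 0 3" --pt "0 0 -2.8 0 3" --pt "0 0 -3 0 3" --pt "0 0 -3 0 3" --pt "0 0 -3 0 3"

```text
clock: 6.6
position: [0.5779, 0.2621, 0.1513]
ee_rot: [-3.141, 0.002, 0.002]
force: [-0.8, 0.3, -2.7]
width: 0.428
```

Emit:
carry_out --pt "0 0 -0.1 0 3" --pt "0 0 -0.15 0 3" --pt "0 0 -0.15 0 3"

```text
clock: 6.9
position: [0.578, 0.2621, 0.1499]
ee_rot: [-3.141, 0.002, 0.001]
force: [0.0, 0.5, -1.4]
width: 0.428
```

Emit:
carry_out --pt "0 0 0 0 4.5" --pt "0 0 0 0 5.5" --pt "0 0 0 0 7" --pt "0 0 0 0 9" --pt "0 0 2 0 9" --pt "0 0 5 0 9" --pt "0 0 9 0 9" --pt "0 0 12 0 9" --pt "0 -5 12 0 9" --pt "0 -10 12 0 9" --pt "0 -15 12 0 9" --pt "0 -19 12 0 9" --pt "0.1 -20.8 10 0 9" --pt "0.1 -20.8 8 0 9" --pt "0.1 -20.8 6 0 9" --pt "0.1 -20.8 6 0 9"

```text
clock: 8.5
position: [0.5776, 0.0535, 0.2076]
ee_rot: [3.141, -0.003, -0.008]
force: [-0.3, -0.1, -0.8]
width: 0.982
```

Emit:
carry_out --pt "0.1 0.05 -1.5 0 9" --pt "0.1 0.05 -3 0 9" --pt "0.1 0.05 -4 0 9" --pt "0.1 0.05 -4.7 0 9" --pt "0.1 0.05 -4.7 0 9" --pt "0.1 0.05 -4.7 0 6" --pt "0.1 0.05 -4.7 0 4" --pt "0.1 0.05 -4.7 0 2" --pt "0.1 0.05 -4.7 0 2" --pt "0.1 0.05 -4.7 0 2" --pt "0.1 0.05 -4.7 0 2" --pt "0.1 0.05 -4.7 0 2"

```text
clock: 9.7
position: [0.5786, 0.0541, 0.1607]
ee_rot: [3.141, -0.003, -0.008]
force: [0.7, 0.9, 0.9]
width: 0.417
```

Emit:
carry_out --pt "0 0 0 0 2" --pt "0 0 0 0 2" --pt "0 0 0 0 2" --pt "0 0 0 0 2"

```text
clock: 10.1
position: [0.5786, 0.0542, 0.1607]
ee_rot: [3.141, -0.002, -0.008]
force: [-0.5, 0.2, 0.9]
width: 0.307
```

Emit:
carry_out --pt "0 0 2 0 2" --pt "0 0 5 0 2" --pt "0 1 8 0 2" --pt "-2 4.5 8 0 2" --pt "-4 8.5 8 0 2" --pt "-6 13 8 0 2" --pt "-7.5 17 8 0 2" --pt "-9 20 8 0 2" --pt "-9.3 21.2 8 0 2" --pt "-9.3 21.2 8 0 2" --pt "-9.3 21.2 6 0 2" --pt "-9.3 21.2 4 0 2" --pt "-9.3 21.2 2 0 2" --pt "-9.3 21.2 0.8 0 2" --pt "-9.3 21.2 0 0 2" --pt "-9.3 21.2 -0.6 0 2" --pt "-9.3 21.2 -1 0 2" --pt "-9.3 21.2 -1 0 2" --pt "-9.3 21.2 -1 0 2"

```text
clock: 12.0
position: [0.4858, 0.2664, 0.1511]
ee_rot: [-3.141, 0.002, 0.007]
force: [-0.4, 0.5, -1.4]
width: 0.306
```

```bash
python3 - <<'E'
from h import *
im,P=cloud('side');cv2.imwrite("pics/s3.png",cv2.resize(im[180:340,170:340,::-1],None,fx=3.5,fy=3.5))
E
```

```text
(no output)
```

View pics/s3.png

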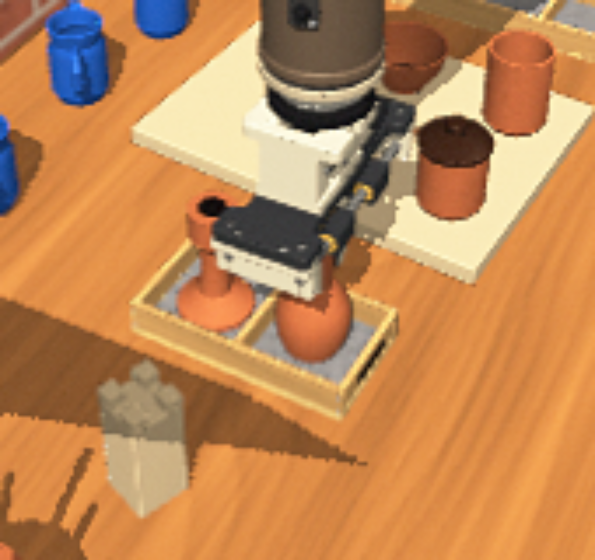

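The candlestick stands free in the far compartment, and the vase hangs upright just above the near one (315,320).

Emit:
carry_out --pt "0 0 -0.15 0 2" --pt "0 0 -0.25 0 2" --pt "0 0 -0.25 0 2" --pt "0 0 -0.25 0 2"

```text
clock: 12.45
position: [0.486, 0.2666, 0.1489]
ee_rot: [-3.141, 0.002, 0.006]
force: [0.6, 0.3, 0.6]
width: 0.306
```

Emit:
carry_out --pt "0 0 0 0 3.2" --pt "0 0 0 0 4.5" --pt "0 0 0 0 6" --pt "0 0 0 0 8" --pt "0 0 0 0 9.18" --pt "0 0 2 0 9.18" --pt "0 0 5 0 9.18" --pt "0 0 9 0 9.18" --pt "0 0 12 0 9.18" --pt "-1 -5 12 0 9.18" --pt "-2 -10 12 0 9.18" --pt "-3 -15 12 0 9.18" --pt "-3.7 -19 12 0 9.18" --pt "-3.7 -19.8 10 0 9.18" --pt "-3.7 -19.8 7 0 9.18" --pt "-3.7 -19.8 7 0 9.18" --pt "-3.7 -19.8 7 0 9.18"

```text
clock: 14.15
position: [0.4489, 0.0689, 0.2192]
ee_rot: [-3.141, 0.001, 0.008]
force: [-0.0, 0.1, -0.5]
width: 1.003
```

```bash
python3 - <<'E'
from h import *
o=arm.observe();print(o['position'],o['width'])
im,P=cloud('side');cv2.imwrite("pics/s4.png",cv2.resize(im[150:320,170:370,::-1],None,fx=3,fy=3))
im,P=cloud('wrist')
p=P[(np.hypot(P[...,0]-.449,P[...,1]-.0685)<.05)&(P[...,2]>.084)&(P[...,2]<.092)];print(len(p),p.min(0),p.max(0))
E
```

```text
[0.44887998 0.06890575 0.21922912] 1.0025514411840275
1889 [0.4169437  0.03511623 0.0851583 ] [0.48331261 0.10102983 0.0919999 ]
```

View pics/s4.png

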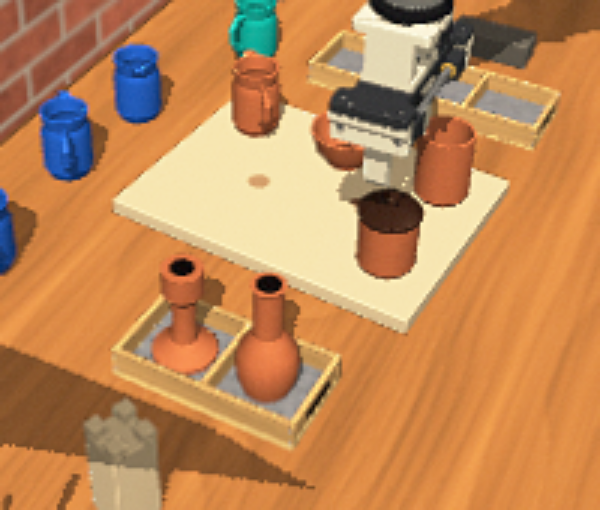

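Vase and candlestick stand in the two-tray, and the jar sits under the gripper at (390,235). Descending onto the jar.

Emit:
carry_out --pt "0.05 -0.05 -2.5 0 9.18" --pt "0.05 -0.05 -5 0 9.18" --pt "0.05 -0.05 -7 0 9.18" --pt "0.05 -0.05 -8.5 0 9.18" --pt "0.05 -0.05 -9.7 0 9.18" --pt "0.05 -0.05 -10.4 0 9.18" --pt "0.05 -0.05 -10.4 0 9.18" --pt "0.05 -0.05 -10.4 0 7" --pt "0.05 -0.05 -10.4 0 6" --pt "0.05 -0.05 -10.4 0 5" --pt "0.05 -0.05 -10.4 0 5" --pt "0.05 -0.05 -10.4 0 5" --pt "0.05 -0.05 -10.4 0 5" --pt "0.05 -0.05 -10.4 0 5" --squeeze 20

```text
clock: 15.65
position: [0.4506, 0.0691, 0.1165]
ee_rot: [-3.14, 0.0, 0.002]
force: [-0.9, 2.5, 6.0]
width: 0.713
```

Emit:
carry_out --pt "0 0 0 0 5" --pt "0 0 0 0 5" --pt "0 0 0 0 5"

```text
clock: 15.95
position: [0.4505, 0.0691, 0.1165]
ee_rot: [-3.14, 0.0, 0.002]
force: [-0.7, 1.4, 3.9]
width: 0.712
```

```bash
python3 - <<'E'
from h import *
o=arm.observe();print(o['position'],o['width'],o['force'])
im,P=cloud('side');cv2.imwrite("pics/s5.png",cv2.resize(im[160:260,250:370,::-1],None,fx=5,fy=5,interpolation=2))
E
```

```text
[0.45053022 0.06914781 0.11650837] 0.711876888276321 [-0.65041809  1.37122559  3.87960726]
```

View pics/s5.png

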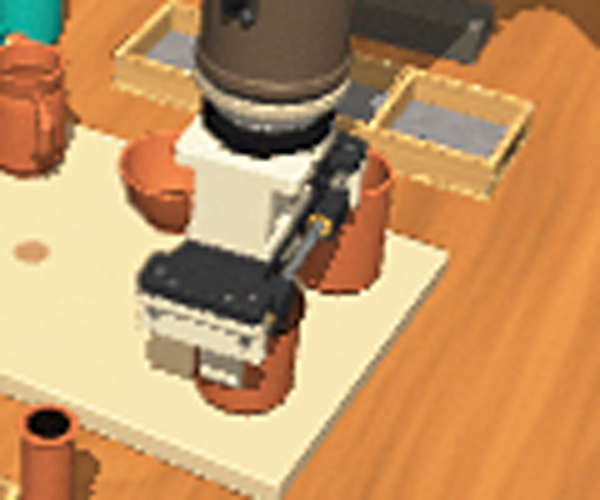

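The width of 65.5 mm means the pad tops are catching the lid rim. I'll re-grip with the rim centred on the pads.

Emit:
carry_out --pt "0 0 0 0 7" --pt "0 0 0 0 8" --pt "0 0 0 0 9" --pt "0 0 1 0 9" --pt "0 0 1.7 0 9" --pt "0 0 1.7 0 9" --pt "0 0 1.7 0 7.5" --pt "0 0 1.7 0 6" --pt "0 0 1.7 0 5" --pt "0 0 1.7 0 5" --pt "0 0 1.7 0 5" --pt "0 0 1.7 0 5" --pt "0 0 1.7 0 5"

```text
clock: 17.3
position: [0.4504, 0.0692, 0.1333]
ee_rot: [-3.14, 0.0, 0.003]
force: [0.2, 1.0, -2.6]
width: 0.707
```

Emit:
carry_out --pt "0 0 1 0 5" --pt "0 0 3 0 5" --pt "0 0 6 0 5" --pt "0 0 10 0 5" --pt "0 0 14 0 5" --pt "0 0 14 0 5" --pt "0 0 14 0 5"

```text
clock: 18.0
position: [0.4504, 0.0691, 0.2741]
ee_rot: [-3.14, 0.001, -0.0]
force: [-0.8, -0.4, -3.5]
width: 0.71
```

```bash
python3 - <<'E'
from h import *
o=arm.observe();print(o['position'],o['width'],o['force'])
im,P=cloud('side');cv2.imwrite("pics/s6.png",cv2.resize(im[100:260,230:400,::-1],None,fx=3.5,fy=3.5,interpolation=2))
E
```

```text
[0.45043611 0.0690559  0.27412886] 0.7095270583311273 [-0.7715775  -0.36558561 -3.53130596]
```

View pics/s6.png

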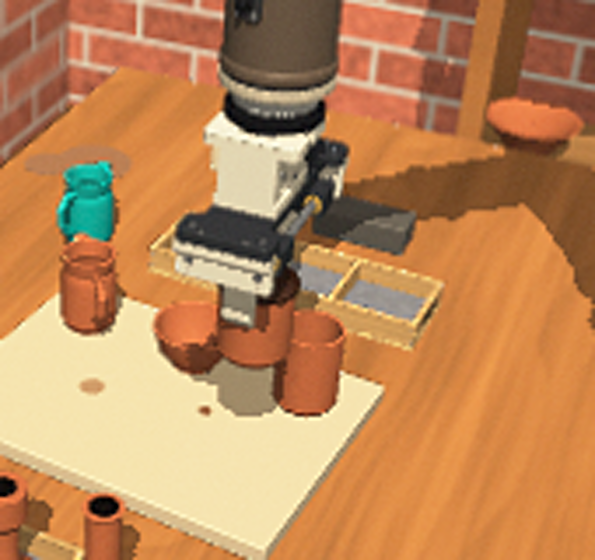

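The jar is lifted upright, clear of the beaker. Carrying it to the near square compartment.

Emit:
carry_out --pt "0 -1 0 0 5" --pt "-0.3 -4 0 0 5" --pt "-0.7 -8 0 0 5" --pt "-1.1 -12 0 0 5" --pt "-1.5 -16 0 0 5" --pt "-1.9 -20 0 0 5" --pt "-2.3 -24 0 0 5" --pt "-2.7 -28 0 0 5" --pt "-3 -32 0 0 5" --pt "-3.2 -34 0 0 5" --pt "-3.2 -34.8 -2 0 5" --pt "-3.2 -34.8 -5 0 5" --pt "-3.2 -34.8 -8 0 5" --pt "-3.2 -34.8 -10 0 5" --pt "-3.2 -34.8 -11 0 5" --pt "-3.2 -34.8 -12 0 5" --pt "-3.2 -34.8 -13 0 5" --pt "-3.2 -34.8 -14 0 5" --pt "-3.2 -34.8 -14.5 0 5" --pt "-3.2 -34.8 -14.5 0 5"

```text
clock: 20.05
position: [0.4175, -0.279, 0.1274]
ee_rot: [-3.14, 0.0, 0.005]
force: [0.5, -0.6, -2.7]
width: 0.708
```

```bash
python3 - <<'E'
from h import *
o=arm.observe();print(o['position'],o['width'],o['force'])
im,P=cloud('scene');cv2.imwrite("pics/s7.png",cv2.resize(im[170:300,100:280,::-1],None,fx=3.5,fy=3.5,interpolation=2))
E
```

```text
[ 0.4175483  -0.27897653  0.12740977] 0.7082683773070886 [ 0.474953   -0.57313162 -2.69244314]
```

View pics/s7.png

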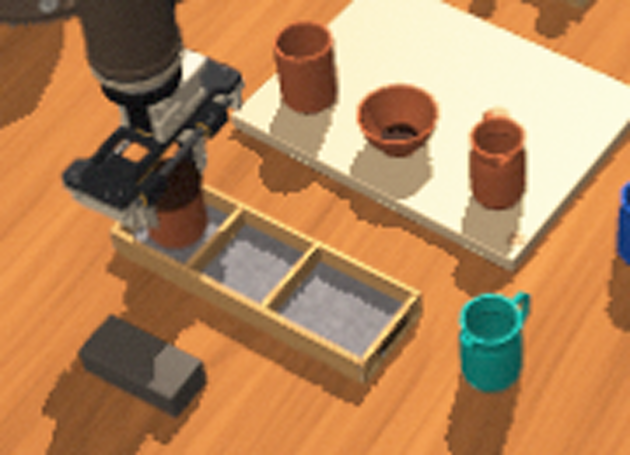

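The jar is upright over the near compartment (180,225), with its foot about 6 mm above the felt.

Emit:
carry_out --pt "0 0 -0.2 0 5" --pt "0 0 -0.4 0 5" --pt "0 0 -0.55 0 5" --pt "0 0 -0.6 0 5" --pt "0 0 -0.6 0 5"

```text
clock: 20.6
position: [0.4178, -0.2791, 0.1219]
ee_rot: [-3.14, 0.0, 0.004]
force: [0.2, -0.2, -3.1]
width: 0.712
```

Emit:
carry_out --pt "0 0 -0.1 0 5" --pt "0 0 -0.1 0 5" --pt "0 0 -0.15 0 5" --pt "0 0 -0.15 0 5"

```text
clock: 21.0
position: [0.4179, -0.2792, 0.1212]
ee_rot: [-3.141, 0.001, 0.003]
force: [-3.3, 0.4, 9.6]
width: 0.712
```

Emit:
carry_out --pt "0 0 0 0 7" --pt "0 0 0 0 8" --pt "0 0 0 0 9.18" --pt "0 0 0 0 9.18" --pt "0 0 2 0 9.18" --pt "0 0 5 0 9.18" --pt "0 0 9 0 9.18" --pt "0 2 12 0 9.18" --pt "0.5 6 12 0 9.18" --pt "1 10 12 0 9.18" --pt "1.5 15 12 0 9.18" --pt "2 19 12 0 9.18" --pt "2 21 11 0 9.18" --pt "2 21 9 0 9.18" --pt "2 21 9 0 9.18"

```text
clock: 22.5
position: [0.4367, -0.0684, 0.2096]
ee_rot: [-3.14, -0.002, 0.009]
force: [-0.6, -1.3, 0.8]
width: 1.0
```

```bash
python3 - <<'E'
from h import *
im,P=cloud('wrist')
p=P[(np.hypot(P[...,0]-.438,P[...,1]+.069)<.05)&(P[...,2]>.10)&(P[...,2]<.108)];print(len(p),p.min(0),p.max(0))
for n in('scene','side'):
    im,P=cloud(n)
    for za,zb in((.07,.08),(.09,.101)):
        p=P[(np.hypot(P[...,0]-.418,P[...,1]+.279)<.05)&(P[...,2]>za)&(P[...,2]<zb)];print(n,len(p),p.min(0),p.max(0))
E
```

```text
1943 [ 0.40651943 -0.0995858   0.10000538] [ 0.46854469 -0.03811331  0.10692664]
scene 115 [ 0.38395594 -0.3128815   0.07010627] [ 0.44982061 -0.24878318  0.07996028]
scene 23 [ 0.40903564 -0.28944569  0.09098202] [ 0.42803078 -0.27303146  0.099907  ]
side 55 [ 0.38387601 -0.31009385  0.07043722] [ 0.44884011 -0.24268917  0.0799152 ]
side 20 [ 0.40756355 -0.28477816  0.09061308] [ 0.42524317 -0.26849545  0.10012646]
```

Emit:
carry_out --pt "0.1 -0.05 -2.5 0 9.18" --pt "0.1 -0.05 -5 0 9.18" --pt "0.1 -0.05 -7 0 9.18" --pt "0.1 -0.05 -8.5 0 9.18" --pt "0.1 -0.05 -9.4 0 9.18" --pt "0.1 -0.05 -9.6 0 9.18" --pt "0.1 -0.05 -9.6 0 9.18" --pt "0.1 -0.05 -9.6 0 7" --pt "0.1 -0.05 -9.6 0 6" --pt "0.1 -0.05 -9.6 0 5" --pt "0.1 -0.05 -9.6 0 5" --pt "0.1 -0.05 -9.6 0 5" --pt "0.1 -0.05 -9.6 0 5" --pt "0.1 -0.05 -9.6 0 5" --pt "0.1 -0.05 -9.6 0 5" --squeeze 15

```text
clock: 24.15
position: [0.4394, -0.0701, 0.1158]
ee_rot: [-3.141, 0.002, 0.002]
force: [-0.7, 1.3, 4.9]
width: 0.655
```

Emit:
carry_out --pt "0 0 1 0 5" --pt "0 0 3 0 5" --pt "0 0 6 0 5" --pt "0 -0.5 10 0 5" --pt "0.5 -2.5 12 0 5" --pt "1.5 -6 12 0 5" --pt "3 -10 12 0 5" --pt "4.5 -14 12 0 5" --pt "6 -18 12 0 5" --pt "7 -20.5 12 0 5" --pt "7.1 -21.3 11 0 5" --pt "7.1 -21.3 8 0 5" --pt "7.1 -21.3 5.5 0 5" --pt "7.1 -21.3 3.5 0 5" --pt "7.1 -21.3 2 0 5" --pt "7.1 -21.3 1 0 5" --pt "7.1 -21.3 0.2 0 5" --pt "7.1 -21.3 -0.4 0 5" --pt "7.1 -21.3 -0.8 0 5" --pt "7.1 -21.3 -0.8 0 5"

```text
clock: 26.15
position: [0.5103, -0.283, 0.1077]
ee_rot: [-3.141, 0.002, 0.003]
force: [-0.0, -0.2, -2.5]
width: 0.651
```

```bash
python3 - <<'E'
from h import *
o=arm.observe();print(o['position'],o['width'],o['force'])
im,P=cloud('scene');cv2.imwrite("pics/s8.png",cv2.resize(im[170:300,100:280,::-1],None,fx=3.5,fy=3.5,interpolation=2))
E
```

```text
[ 0.51030048 -0.28300021  0.10767423] 0.6513062872404571 [-0.0496489  -0.17487571 -2.50898247]
```

View pics/s8.png

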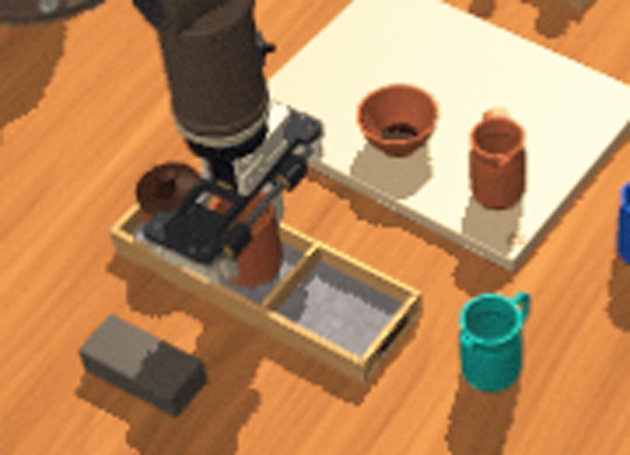

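The beaker is upright over the middle compartment (260,255), and the jar stands behind it.

Emit:
carry_out --pt "0 0 -0.2 0 5" --pt "0 0 -0.35 0 5" --pt "0 0 -0.45 0 5" --pt "0 0 -0.5 0 5" --pt "0 0 -0.5 0 5"

```text
clock: 26.7
position: [0.5108, -0.2831, 0.1038]
ee_rot: [-3.141, 0.002, 0.001]
force: [-1.4, 1.1, 6.4]
width: 0.653
```

Emit:
carry_out --pt "0 0 0 0 7" --pt "0 0 0 0 8" --pt "0 0 0 0 9.18" --pt "0 0 0 0 9.18" --pt "0 0 2 0 9.18" --pt "0 0 5 0 9.18" --pt "0 0 9 0 9.18" --pt "1 1 12 0 9.18" --pt "3 3.5 13 -0.14 9.18" --pt "6 7 13 -0.28 9.18" --pt "9 10.5 13 -0.42 9.18" --pt "12 14 13 -0.56 9.18" --pt "15 17 13 -0.7 9.18" --pt "17 18.9 12 -0.84 9.18" --pt "17 18.9 11 -0.855 9.18" --pt "17 18.9 11 -0.855 9.18" --pt "17 18.9 11 -0.855 9.18"

```text
clock: 28.4
position: [0.68, -0.0956, 0.2136]
ee_rot: [2.858, -1.304, -0.001]
force: [-0.2, -0.8, 0.9]
width: 0.999
```

```bash
python3 - <<'E'
from h import *
o=arm.observe();print(o['position'],o['width'],R.from_rotvec(o['ee_rot']).as_matrix()[:,1],o['joints'])
im,P=cloud('wrist');cv2.imwrite("pics/w9.png",im[:,:,::-1])
p=P[(np.hypot(P[...,0]-.6805,P[...,1]+.094)<.07)&(P[...,2]>.102)&(P[...,2]<.108)]
print(len(p),p.min(0),p.max(0))
for n in('scene','side'):
    im,P=cloud(n)
    p=P[(np.hypot(P[...,0]-.511,P[...,1]+.283)<.05)&(P[...,2]>.07)&(P[...,2]<.1)];print(n,len(p),p.min(0),p.max(0))
E
```

```text
[ 0.6799705  -0.09557011  0.21357686] 0.9986269861559716 [-0.75516152 -0.65553808  0.000956  ] [-0.01023758  0.59941815  0.11564786  1.50270254 -0.0750148   1.04489807
 -2.30353339]
1800 [ 0.65235153 -0.12527407  0.10200218] [ 0.70729577 -0.0665475   0.10796493]
scene 194 [ 0.47770046 -0.31720267  0.07009086] [ 0.54037138 -0.25279524  0.09524315]
side 193 [ 0.47663317 -0.311644    0.07005838] [ 0.53936157 -0.24481529  0.09527891]
```

View pics/w9.png

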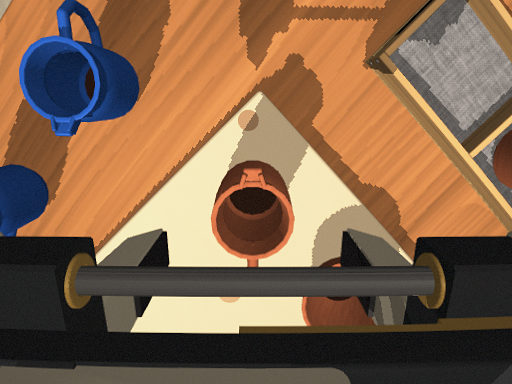

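The jug is centred at (253,215), its lip and handle in line with the image vertical, so the jaws lie across y. The bowl is clear of the fingers.

Emit:
carry_out --pt "0 0.05 -2.5 0 9.18" --pt "0 0.05 -5 0 9.18" --pt "0 0.05 -7 0 9.18" --pt "0 0.05 -8.5 0 9.18" --pt "0 0.05 -9.5 0 9.18" --pt "0 0.05 -10 0 9.18" --pt "0 0.05 -10 0 9.18" --pt "0 0.05 -10 0 7" --pt "0 0.05 -10 0 6" --pt "0 0.05 -10 0 5" --pt "0 0.05 -10 0 4.6" --pt "0 0.05 -10 0 4.6" --pt "0 0.05 -10 0 4.6" --pt "0 0.05 -10 0 4.6" --pt "0 0.05 -10 0 4.6" --pt "0 0.05 -10 0 4.6"

```text
clock: 30.15
position: [0.6807, -0.095, 0.1148]
ee_rot: [-2.857, 1.305, -0.002]
force: [0.7, 0.2, 2.6]
width: 0.606
```

Emit:
carry_out --pt "0 0 1 0 4.6" --pt "0 0 3 0 4.6" --pt "0 0 6 0 4.6" --pt "0 -0.5 10 0 4.6" --pt "-0.5 -2 12 0.1 4.6" --pt "-1.5 -5 12 0.2 4.6" --pt "-2.5 -8.5 12 0.32 4.6" --pt "-3.5 -12 12 0.44 4.6" --pt "-4.5 -15.5 12 0.56 4.6" --pt "-5.4 -18.5 12 0.68 4.6" --pt "-5.6 -19.4 12 0.78 4.6" --pt "-5.6 -19.4 11 0.8 4.6" --pt "-5.6 -19.4 9 0.8 4.6" --pt "-5.6 -19.4 6.5 0.8 4.6" --pt "-5.6 -19.4 5 0.8 4.6" --pt "-5.6 -19.4 4 0.8 4.6" --pt "-5.6 -19.4 3 0.8 4.6" --pt "-5.6 -19.4 3 0.8 4.6"

```text
clock: 31.95
position: [0.6244, -0.2885, 0.1436]
ee_rot: [-3.138, 0.09, 0.001]
force: [0.3, 0.2, -1.1]
width: 0.602
```

```bash
python3 - <<'E'
from h import *
o=arm.observe();print(o['position'],o['width'],o['force'],R.from_rotvec(o['ee_rot']).as_matrix()[:,1])
im,P=cloud('wrist');a=im[40:,:,::-1]
im,P=cloud('scene');b=cv2.resize(im[170:300,100:280,::-1],None,fx=2.64,fy=2.64,interpolation=2)
cv2.imwrite("pics/s10.png",cv2.vconcat([a[:250],cv2.copyMakeBorder(b,0,0,0,512-b.shape[1],0)]))
E
```

```text
[ 0.62436116 -0.28854169  0.14364046] 0.6015641237820967 [ 0.29079309  0.21428809 -1.10991478] [-0.05706545 -0.99836855 -0.00194409]
```

View pics/s10.png

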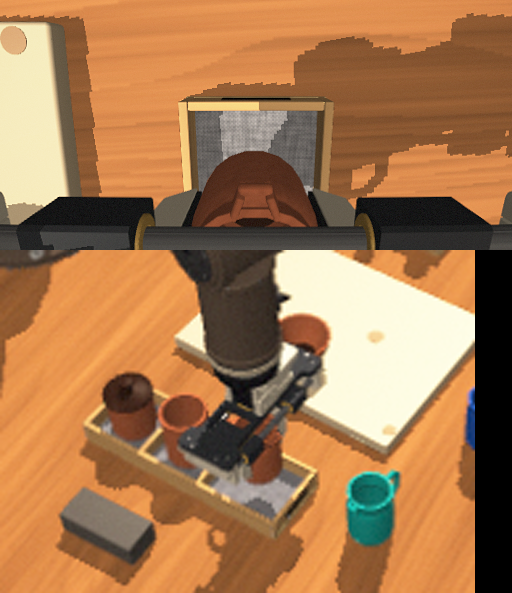

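The jug is square to the long compartment, handle toward the beaker. I lower it next.

Emit:
carry_out --pt "0 0 -1 0 4.6" --pt "0 0 -2 0 4.6" --pt "0 0 -2.8 0 4.6" --pt "0 0 -3.4 0 4.6" --pt "0 0 -3.8 0 4.6" --pt "0 0 -4 0 4.6" --pt "0 0 -4.1 0 4.6" --pt "0 0 -4.1 0 4.6" --pt "0 0 -4.1 0 4.6"

```text
clock: 32.95
position: [0.6252, -0.2891, 0.1046]
ee_rot: [-3.139, 0.09, -0.003]
force: [-1.0, 0.2, -1.5]
width: 0.604
```

Emit:
carry_out --pt "0 0 -0.1 0 4.6" --pt "0 0 -0.2 0 4.6" --pt "0 0 -0.2 0 4.6" --pt "0 0 -0.2 0 4.6"

```text
clock: 33.35
position: [0.6254, -0.2891, 0.1029]
ee_rot: [-3.139, 0.09, -0.004]
force: [0.2, 0.5, 0.9]
width: 0.6
```

Contact has just begun, so I release and retreat up and away.

Emit:
carry_out --pt "0 0 0 0 6.5" --pt "0 0 0 0 8" --pt "0 0 0 0 9.18" --pt "0 0 0 0 9.18" --pt "0 0 2 0 9.18" --pt "0 0 5 0 9.18" --pt "0 0 9 0 9.18" --pt "0 0 13 0 9.18" --pt "0 2 17 0 9.18" --pt "0 6 21 0 9.18" --pt "0 10 24 0 9.18" --pt "0 14 26 0 9.18" --pt "0 18 28 0 9.18" --pt "0 22 30 0 9.18" --pt "0 26 32 0 9.18" --pt "0 28 32 0 9.18" --pt "0 28 32 0 9.18" --pt "0 28 32 0 9.18"

```text
clock: 35.15
position: [0.6253, -0.0093, 0.4227]
ee_rot: [-3.14, 0.089, -0.003]
force: [-0.4, -1.3, 0.5]
width: 1.0
```

```bash
python3 - <<'E'
from h import *
A=[cloud(n) for n in("scene","side","wrist")]
a=cv2.resize(A[0][0][130:300,100:330,::-1],None,fx=2.6,fy=2.6,interpolation=2)
cv2.imwrite("pics/end.png",a)
T={'three':(np.array([.522,-.284]),-.052),'two':(np.array([.5315,.2645]),-.044)}
B=dict(jar=(.418,-.279,'three',.064,.071,.091),beaker=(.51,-.283,'three',.075,.087,.085),jug=(.625,-.289,'three',.08,.087,.085),vase=(.486,.2665,'two',.08,.115,.125),candle=(.578,.262,'two',.08,.102,.105))
for k,(x,y,t,a,b,h) in B.items():
  for (im,P),n in zip(A,("scene","side","wrist")):
    p=P[(np.hypot(P[...,0]-x,P[...,1]-y)<.045)&(P[...,2]>.008+a)&(P[...,2]<.008+b)]
    if len(p)<15:continue
    c=(p[:,:2].min(0)+p[:,:2].max(0))/2;d=c-T[t][0];g=-T[t][1]
    q=P[(np.hypot(P[...,0]-x,P[...,1]-y)<.035)&(P[...,2]<.2)]
    print(k,n,len(p),'tray xy',(d@np.array([[np.cos(g),np.sin(g)],[-np.sin(g),np.cos(g)]])).round(3),'top-expected',(q[:,2].max()-h-.008).round(4))
for (im,P),n in zip(A,("scene","side","wrist")):
    p=P[(np.hypot(P[...,0]-.556,P[...,1]+.081)<.06)&(P[...,2]>.062)&(P[...,2]<.068)]
    if len(p)>9:print('bowl',n,(p.min(0)+p.max(0))/2)
E
```

```text
jar scene 83 tray xy [-0.103 -0.003] top-expected 0.0022
jar side 36 tray xy [-0.107  0.009] top-expected 0.003
beaker scene 97 tray xy [-0.013 -0.003] top-expected 0.0035
beaker side 89 tray xy [-0.014  0.004] top-expected 0.0029
beaker wrist 398 tray xy [-0.003  0.002] top-expected 0.0014
jug scene 70 tray xy [ 0.106 -0.001] top-expected 0.0035
jug side 51 tray xy [0.106 0.002] top-expected 0.0047
jug wrist 551 tray xy [0.107 0.001] top-expected 0.0037
vase scene 52 tray xy [-0.039 -0.007] top-expected 0.0043
vase side 108 tray xy [-0.044  0.004] top-expected 0.0035
candle scene 50 tray xy [ 0.049 -0.005] top-expected 0.0051
candle side 90 tray xy [0.047 0.006] top-expected 0.0024
candle wrist 289 tray xy [ 0.047 -0.006] top-expected 0.0022
bowl scene [ 0.55606018 -0.08077435  0.06466269]
bowl side [ 0.55546232 -0.07664293  0.06474071]
bowl wrist [ 0.55528649 -0.08088124  0.06486392]
```

View pics/end.png

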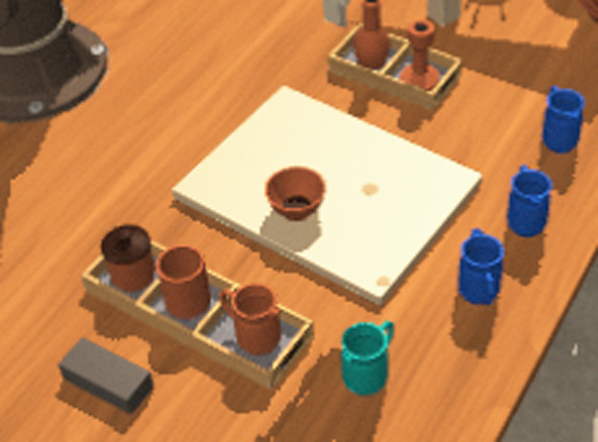

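```bash
python3 -c "
from cell import arm
print(arm.sign_off())"
```

```text
the job is handed in; nothing more can be done
None
```

Both orders are made up and the job is handed in at about 35 s of the 134 s allowed; no verdict was reported.

- **Three-tray:** the jar stands at tray x about −104 mm, the beaker at −12 mm, and the jug at about +105 mm with its handle pointing back towards the beaker.
- **Two-tray:** the vase stands at tray x about −43 mm and the candlestick at +47 mm.

**Last checks:**
- The final picture shows all five pieces upright in their compartments and released, with the gripper open and well clear.
- Every piece measured within 9 mm of its tray's centreline; the largest, 9 mm for the jar, comes from the side camera alone. The limit is 35 mm.
- Tops read 1.4–5.1 mm above what standing on the felt would give. I put this down to reading the highest noisy depth point, as the beaker's top also read about 2 mm high on the shelf. The gripper heights at release agree with each foot being on the felt.
- The bowl measures within about 2 mm of where it started. The brick looks unmoved in the picture. I did not measure the brick or the prop again, and the prop is outside the final picture, but nothing came near either of them.

**Disagreements:**
- The scene and side cameras differed by 4–12 mm in y on most pieces, which is more than the stated 2 mm calibration accuracy; this is well inside the tolerances.
- The wrist camera put the beaker 10 mm further along x than the other two cameras did, probably because only part of it was in view.
- The first grip on the jar caught the lid rim, so I let go and re-gripped it at the rim before lifting.

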